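# Refit the table saw's blade guard with its pivot pin

## Robot

A 7-joint arm with a two-finger parallel gripper is mounted at the origin on the work surface. World frame = base frame: x ahead of the robot, y to its left, z up, the work surface at z = 0. Lengths are in m, angles in degrees, forces in N, time in s.
With the tool pointing down it reaches from about 0.425 to 0.875 m from the base axis. Payload 4.7 kg.
Tool frame: the origin (TCP) lies on the centre line of the jaws, within the pads' length; the fingertips stand 17 mm ahead of it and the grasp point (between the pads) lies 2 mm behind it; z points along the fingers, y is the line along which they close (so a half turn about z gives the same grasp; the last joint's range is limited). The gripper opens to 87 mm and grips with 3 to 60 N. Pads are 19 mm wide; open, the fingers measure 117 mm over their backs; the gripper's body (75 mm by 190 mm) begins 51 mm behind the grasp point.
Start: joints at [78.1, 18.392, -4.016, 83.108, 1.295, 78.541, -3.26], TCP at [0.143, -0.634, 0.24] pointing down, gripper open.
Joint ranges: [-163.93, 163.93], [-17.29, 119.83], [-79.2, 71.16], [3.27, 140.29], [-89.18, 269.18], [5.43, 117.66], [-154.24, 154.24]. Speed limits (degrees/s): [147.25, 147.25, 180, 180, 180, 180, 180].

## Interface

Orientations are given as [roll, pitch, yaw] about the fixed x, y, z axes, in that order (R = Rz(yaw) Ry(pitch) Rx(roll)).
In Python, from cell import env, read_camera gives the robot as it stands.
- The arm moves only by the shell command python3 -m jog 'ROWS' [FORCE]. ROWS is JSON, a list of rows, each a list of 5 numbers: the opening, from 0 (shut) to 1 (fully open), then the shift along the tool's x, y, z each as a share of 0.02 m, from -1 to 1, then the turn about the tool's z as a share of 45 degrees, from -1 to 1. In form: [[gripper, x, y, z, yaw], ...]. A call has 1 to 12 rows; each row shifts and turns the commanded pose from where the row before left it, along the tool's axes as they then stand; what a row does not reach is not made up. A row lasts 1/12 s, in which the tool goes at most 41.7 mm and 7.16 degrees, less where a joint would pass 70% of its speed; a pose out of reach is approached as far as the arm can. A call with a number of a shift or a turn outside -1 to 1 is refused whole. A call with a gripper value outside its range is refused whole. The fingers move at their own pace and stop on an object; FORCE is the grip in N (left out, the last holds). Time passes only in rows, so rows that do not move let the fingers close. It gives the time, the measured TCP pose, the force, the opening and the grip force at its end, in the units of the state.
- env.get_obs(): the state, without advancing time (a new reading comes with each control period).
- read_camera(name): name is "scene" or "top" or "wrist"; returns a dict with "color" (400x640x3 uint8, red, green, blue), "range_z" (400x640 float32, m along the optical axis (not along the pixel's ray), 0 where there is no reading), "mtx" (3x3 intrinsics, pixels), "world_from_camera" (4x4, takes a point from camera to world coordinates); the wrist camera has in their place "T_tool_cam" (4x4, takes a point from camera to tool coordinates, whose origin is the TCP and whose axes are the flange's). Camera axes: x right, y down, z forward; pixel columns grow to the right and rows downward; lengths in m; the calibration is good to about 2 mm. A picture is of the moment at which its call begins: read the wrist's pose just before it.
- env.sign_off(): hands the job in; it is judged then, once.
The state is a dict: "time_s": time; "qpos": joint angles; "joint_velocities": joint speeds; "effort": joint torques, N m; "tool_pos": TCP position; "tool_rot": TCP orientation; "force": force on the tool from outside, world axes, zero at the start; "wrist_torque": the same for the moment, N m; "grip_width": finger opening in m; "grasp_force": force on a finger pad.
Only numpy, scipy, OpenCV 4.12 (cv2) and the standard library are available. Lean on these libraries where they do the work, as an engineer would, in place of code of your own. Each camera call takes 0.05 s, during which the arm holds its last target. There are 200 camera calls.

## Task

Refit the saw's orange blade guard: slide it back along the blade until the holes of its fork line up with the hole in the splitter's lug, then take the black-knobbed pivot pin from the V-block and push it, from the robot's side, through fork and lug until the knob seats fully home against the fork. Leave the guard standing on the table over the blade with the pin in place, and do not disturb the other things lying about.

Things in the scene. Friction and masses are not known exactly. Their poses are not given: they have to be found in the camera images.
- lug_eye (a point): Centre of the 15 mm hole in the lug (fixed, 34 x 34 mm, 8 mm thick steel) at the top of the splitter, the upright plate in the saw table behind the blade; 85 mm above the table. x: level, across the blade, the way the pin goes in (roughly away from the robot); y: level, along the blade towards its front; z up.
- guard: Blade guard, 0.5 kg, loose, standing on its skirts on the table over the blade: orange hood (68 mm wide, 118 high, y = 85 to 335 mm), a dark steel fork reaching back to straddle the lug. Origin on the table under the fork's holes; axes as lug_eye's when fitted. It starts 10 to 28 mm too far forward (+y); slid back (-y), a spacer in the fork meets the lug just when the holes line up.
- guard_eye (a point): Centre of the hole at the outer face of the fork strap nearer the robot, 85 mm up; axes as guard. The pin enters here and its knob ends against this face. The two straps are 6 mm thick, 34 mm tall, outer faces 24 mm apart in x, with 14.5 mm holes; the slot between them leaves the lug 2 mm play on each side; they end 20 mm behind the holes, the hood begins 85 mm in front.
- guard_rib (a point): Middle of the top of the straight rib along the hood's crest, 118 mm above the table, 190 mm in front of the fork's holes; axes as guard. The rib is 24 mm wide (x), 250 mm long (y) and 30 mm tall; the roof slopes down on both sides of it. It can be gripped from above; sliding the guard takes about 1 to 5 N.
- pin: Pivot pin, 55 g: steel shank 12 mm thick, 46 mm long, last 6 mm tapered to 7 mm; head a round black knob, 22 mm diameter, 24 mm long, red dot on its end. Origin on the axis at the shoulder between them; x along the shank to the tip (knob x = -24 to 0). At the start it lies level in the V-block, axis 34.5 mm above the table, knob overhanging the block's end that faces the robot.
- pin_neck (a point): On the pin's axis, at the shoulder under the knob (the pin's origin).
- pin_tip (a point): On the pin's axis, the tip of the shank, 46 mm from the shoulder.
- vblock: Wooden V-block, 80 (x) x 45 (y) x 40 mm, fixed to the bench, in which the pin lies; the groove runs along x. Origin at the centre of its underside. It and the tape measure may have changed places.
- push_stick: Bystander: plywood push stick, about 300 x 90 x 12 mm, lying on the saw table between guard and robot.
- offcut: Bystander: pale wood offcut, 40 x 75 x 20 mm, on the saw table on the robot's side of the splitter.
- arbor_wrench: Bystander: steel wrench, 190 mm long, lying beyond the splitter, before the rip fence.
- pencil: Bystander: red carpenter's pencil, 170 mm long.
- tape_measure: Bystander: yellow tape measure, 64 x 34 x 64 mm high.
- glue: Bystander: white glue bottle, 64 mm diameter, 180 mm high, standing at the left.
- bench_brush: Bystander: bench brush, 200 mm long, lying at the right.
- mitre_gauge: Bystander: mitre gauge with a 440 mm steel bar, at the right.
Mind the look-alikes: they are no part of the job. What is meant by the pin is not brown, and is the smaller of those in its own colour.

How it is judged (in metres and radians):
At the end, for the whole second after the job is handed in: Pin through both straps and the lug from the robot's side: shoulder within 3 mm of the near strap's face and 4 mm of its hole's centre, tip 26 mm or more past the lug's middle, within 10 mm of its axis and 0.2 rad; guard on the table (6 mm), tilt < 0.06, < 0.1 rad off the blade line; both at rest (x of pin_neck in the frame of guard_eye between -0.003 and 0.003 m and y of pin_neck in the frame of guard_eye between -0.004 and 0.004 m and z of pin_neck in the frame of guard_eye between -0.004 and 0.004 m and angle between the x axis of pin and the x axis of lug_eye, either way round below 0.2 rad and x of pin_tip in the frame of lug_eye above 0.026 m and y of pin_tip in the frame of lug_eye between -0.01 and 0.01 m and z of pin_tip in the frame of lug_eye between -0.01 and 0.01 m and angle between guard's own z axis and vertical below 0.06 rad and angle between the y axis of guard and the y axis of lug_eye, either way round below 0.1 rad and height (world z) of guard below 0.006 m and linear speed of each of pin, guard below 0.02 m/s); the robot touches nothing.
It fails at once if a bystander (push stick, offcut, wrench, pencil, tape measure, glue, brush or mitre gauge) is moved more than 40 mm (distance of any of push_stick, offcut, arbor_wrench, pencil, tape_measure, glue, bench_brush, mitre_gauge from where it was at the start of the episode above 0.04 m).
It also fails if it takes over 58 s, if anything falls off the work surface, if the arm or the gripper's body presses on something with over 40 N, if the wrist force passes 120 N, or if a joint passes its speed limit or range.

## Working session

There is one attempt and no reset: what is moved stays moved. The work goes in short steps, Python scripts to look and compute and a shell command to move; the robot and the scene stay as the last step left them, time stands still between calls to the robot, and variables do not carry over. Pictures are saved under pics/ and viewed, at most 10 in all, crops included, and the job is handed in when it is done.

```bash
ls; mkdir -p pics
cat > h.py <<'E'
import numpy as np, cv2
from cell import env, read_camera
from scipy.spatial.transform import Rotation as R
def snap(name):
    o=env.get_obs(); c=read_camera(name)
    if 'world_from_camera' in c: T=np.array(c['world_from_camera'])
    else:
        W=np.eye(4); W[:3,:3]=R.from_euler('xyz',o['tool_rot'],degrees=True).as_matrix(); W[:3,3]=o['tool_pos']
        T=W@np.array(c['T_tool_cam'])
    return c,T
def save(f,rgb): cv2.imwrite('pics/'+f,rgb[...,::-1])
def cloud(c,T):
    K=np.array(c['mtx']); z=c['range_z']; v,u=np.mgrid[:z.shape[0],:z.shape[1]]
    p=np.stack([(u-K[0,2])/K[0,0]*z,(v-K[1,2])/K[1,1]*z,z],-1)
    return p@T[:3,:3].T+T[:3,3]
E
python3 - <<'E'
from h import *
o=env.get_obs(); print(o)
for n in ['scene','top']:
    c,T=snap(n); save(n+'0.png',c['color']); np.savez(n+'0.npz',color=c['color'],P=cloud(c,T),K=c['mtx'],T=T,z=c['range_z']); print(n,T[:3,3].round(3))
E
```

```text
pics
{'time_s': 0.0, 'qpos': array([78.10031154, 18.43865977, -4.0152101 , 83.17569909,  1.29536768,
       78.54002414, -3.25984807]), 'joint_velocities': array([ 0.02207736, -0.0315852 ,  0.09798162, -0.02137895, -0.10867177,
        0.03236336,  0.04873615]), 'effort': array([-2.05087149e-04, -4.91285992e+01, -4.03963253e-01, -3.12527740e+01,
       -6.38463395e-02,  4.35392931e-02,  1.72442733e-04]), 'tool_pos': array([ 0.14281484, -0.63358006,  0.23845898]), 'tool_rot': array([-1.79890880e+02,  6.22824256e-03,  1.27093820e+01]), 'force': array([ 0.31569546, -0.76267148, -0.21119448]), 'wrist_torque': array([ 0.0135958 , -0.01627577,  0.02704619]), 'grasp_force': 0.0, 'grip_width': 0.08711050095054451}
scene [ 1.135 -0.787  0.811]
top [ 0.238 -0.052  1.803]
```

View pics/scene0.png

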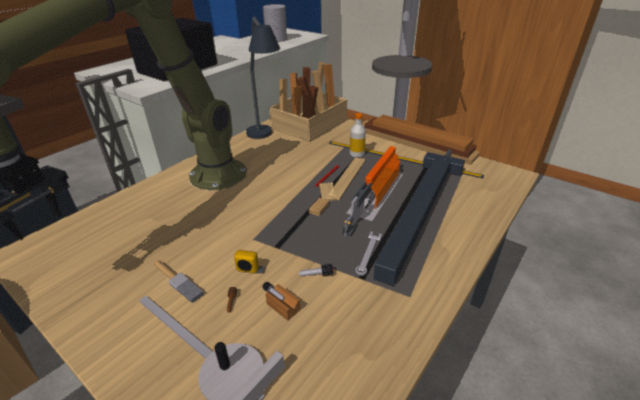

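View pics/top0.png

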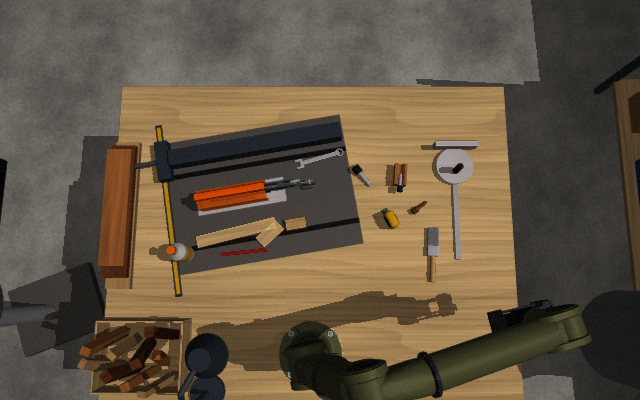

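Scene picture: guard at (382,175), splitter/fork about (352,210), V-block with a black-knobbed pin at (280,297). Candidates for the pin are the black-knobbed one in the V-block (scene 275,291; top 400,182), the larger black-headed one lying loose (scene 318,270; top 361,175), and the brown one (scene 232,298; top 417,208). The V-block pin fits, since it is black, the smaller of the black two and in the block. I'll confirm with a crop.

Run:
```python
from h import *
s=np.load('scene0.npz'); t=np.load('top0.npz')
a=cv2.resize(s['color'][235:325,215:345],None,fx=6,fy=6,interpolation=cv2.INTER_CUBIC)[:,:780]
save('crop1.png',a)
P=t['P']
print('K',t['K'].round(1).tolist())
for n,(u,v) in dict(vb=(400,172),knob=(400,187),lookal=(361,175),tape=(390,217),lug=(310,183),offcut=(295,223),table=(250,225),bench=(450,100),rib1=(200,194),rib2=(262,185)).items(): print(n,P[v,u].round(3))
# orange mask
hsv=cv2.cvtColor(t['color'],cv2.COLOR_RGB2HSV)
m=(hsv[...,0]<14)&(hsv[...,1]>200)&(hsv[...,2]>120)
m[:, :185]=0;m[:,275:]=0;m[:170]=0;m[215:]=0
Q=P[m]; print('orange',m.sum(),Q.min(0).round(3),Q.max(0).round(3))
top=Q[Q[:,2]>np.percentile(Q[:,2],95)-.008]; print(np.percentile(Q[:,2],[5,50,95]).round(4))
print('top rect',cv2.minAreaRect(top[:,:2].astype(np.float32)),len(top))
# z map around fork & vblock
np.set_printoptions(linewidth=250)
print((P[176:192:1,262:322:3,2]*1000).astype(int))
print((P[160:196:2,386:414:2,2]*1000).astype(int))
```

```text
K [[486.4, 0.0, 322.4], [0.0, 486.4, 200.6], [0.0, 0.0, 1.0]]
vb [ 0.656 -0.331  0.024]
knob [ 0.595 -0.326  0.042]
lookal [ 0.645 -0.185  0.02 ]
tape [ 0.481 -0.284  0.061]
lug [0.609 0.006 0.046]
offcut [0.464 0.061 0.016]
table [0.457 0.228 0.017]
bench [ 0.95  -0.537 -0.002]
rib1 [0.555 0.392 0.115]
rib2 [0.587 0.173 0.119]
orange 1109 [ 0.238 -0.052  0.053] [0.616 0.417 1.803]
[0.0621 0.0855 0.1232]
top rect ((0.4658817648887634, 0.13416315615177155), (0.5609731078147888, 0.17860913276672363), 56.99976348876953) 334
[[  -4    1    0   -3    1    3    0    6    2    0   -1    0   -4 1803   -3    3    3    3    0    2]
 [   4    1    5    0   -2   -5    1   -1    0   10    1    0    1    1   -8    0   -2    0   -8    5]
 [  -6    3    3    8    6   -4    5   -5    1    3  100    0    1    2    3   -6    0    0   -6    3]
 [  -6   -7    4   -4    0    1    0    0  108   99  105    0   99    4   -2    3   13    1   -6    2]
 [  68    0   -7    6    2    7   98   95   94  110  107   95   97    5   61   48   45   32    7    1]
 [  69   28    0    1   95   96   98  102   83   76  100  
[... 1690 characters left out ...]
0   32   42   38   36   38   -2   -6    0]
 [  -6    3   -3    0   36   35   35   37   35   29   45   -1   -5    0]
 [   2   -4   -3 1803   37   40   26   36   36   38   39   -3   14  -11]
 [   0   -8    5   -5   43   41   30   30   40   39   40   -5   -3    8]
 [   2    6   -5   10   31   26   32   38   29   31   -5    6    3   -3]
 [   3    0   -2    0   -3    0   44   41   39    4    4   -1   -2   -5]
 [   2   -2  -10    2    4    7   43   41   38    1    1   -5   -1   -3]
 [  -8    1    1    1    4   37   46   41   40   -6   -4    8    0   11]
 [   1    0   -4   -1   -3   -2   -4   -5    5   -1   -4   -8    2   -6]
 [ -10    4   -1    0  -10    4    0    2    1   -6    6   -1   -1   -2]]
```

View pics/crop1.png

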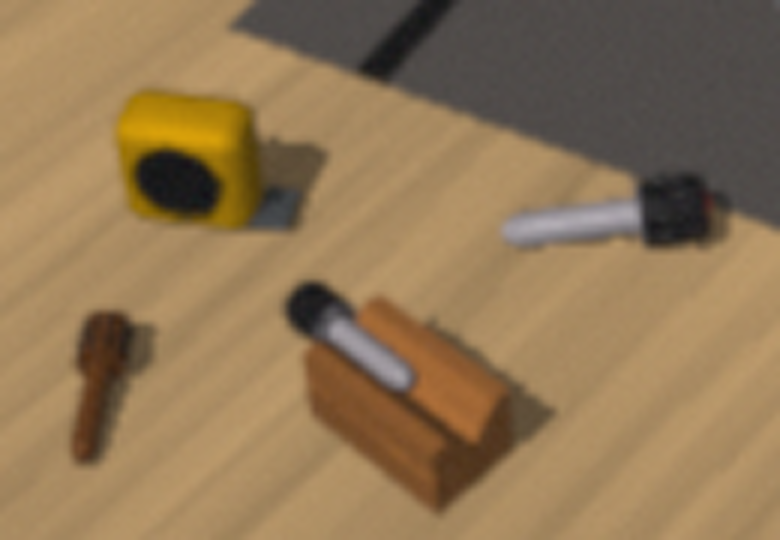

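Crop confirms it: the V-block pin (crop 310,305 to 405,375) is black-knobbed and smaller than the loose black one (680,210). The brown one is excluded. Moving above it for a wrist view.

```bash
python3 -m jog '[[1,1,-0.4,0,0],[1,1,-0.4,0,0],[1,1,-0.4,0,0],[1,1,-0.4,0,0],[1,1,-0.4,0,0],[1,1,-0.4,0,0],[1,1,-0.4,0,0],[1,1,-0.4,0,0],[1,1,-0.4,0,0],[1,1,-0.4,0,0],[1,1,-0.4,0,0],[1,1,-0.4,0,0]]'
python3 -m jog '[[1,1,-0.4,0,0],[1,1,-0.4,0,0],[1,1,-0.4,0,0],[1,1,-0.4,0,0],[1,1,-0.4,0,0],[1,1,-0.4,0,0],[1,1,-0.4,0,0],[1,1,-0.4,0,0],[1,1,-0.4,0,0],[1,1,-0.4,0,0],[1,0,0,0,0],[1,0,0,0,0]]'
python3 - <<'E'
from h import *
c,T=snap('wrist'); print(np.array(c['T_tool_cam']).round(3).tolist(),T[:3,3].round(3),np.array(c['mtx']).round(1).tolist())
save('w1.png',c['color']); np.savez('w1.npz',color=c['color'],P=cloud(c,T),K=c['mtx'],T=T,z=c['range_z'])
E
```

```text
time_s: 1.1
tool_pos: [0.3566, -0.4867, 0.239]
tool_rot: [-180.0, 0.0, 12.7]
force: [0.1, -0.1, -1.0]
grip_width: 0.0869
grasp_force: 0.0
time_s: 2.1
tool_pos: [0.5344, -0.364, 0.2388]
tool_rot: [-179.9, 0.0, 12.9]
force: [0.2, -1.1, 0.1]
grip_width: 0.0868
grasp_force: 0.0
[[0.001, -0.971, -0.241, 0.066], [1.0, 0.001, -0.0, 0.001], [0.001, -0.241, 0.971, -0.146], [0.0, 0.0, 0.0, 1.0]] [ 0.599 -0.35   0.385] [[283.3, 0.0, 319.5], [0.0, 283.3, 197.9], [0.0, 0.0, 1.0]]
```

View pics/w1.png

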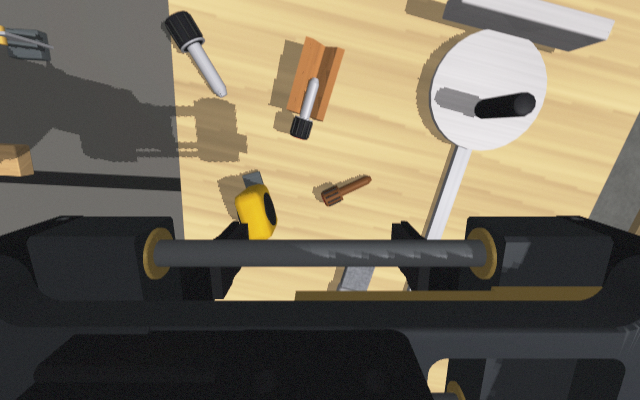

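Wrist view: the pin's shank runs from about (315,80) to (306,117) with the knob at (301,128) in the block; loose black one at (195,55), brown at (347,190). Measuring the pin now.

```bash
cat >> h.py <<'E'
def ray(u,v,K,T,h):
    d=np.stack([(np.asarray(u)-K[0,2])/K[0,0],(np.asarray(v)-K[1,2])/K[1,1],np.ones(np.shape(u))],-1)@T[:3,:3].T
    return T[:3,3]+d*((h-T[2,3])/d[...,2])[...,None]
def togo(x,y,z,yaw):
    o=env.get_obs(); p=o['tool_pos']; Rm=R.from_euler('xyz',o['tool_rot'],degrees=True).as_matrix()
    d=Rm.T@(np.array([x,y,z])-p); print('pose',p.round(4),np.round(o['tool_rot'],2),'units xyz',(d/.02).round(2),'turn deg(tool z)',-round((yaw-o['tool_rot'][2]+180)%360-180,2))
E
python3 - <<'E'
from h import *
w=np.load('w1.npz'); C=w['color'].astype(int); P=w['P']; K=w['K'];T=w['T']
hsv=cv2.cvtColor(w['color'],cv2.COLOR_RGB2HSV).astype(int)
roi=np.zeros(C.shape[:2],bool); roi[70:145,280:330]=1
sh=roi&(hsv[...,1]<50)&(hsv[...,2]>120); kn=roi&(hsv[...,2]<60)&(P[...,2]>.02)
for n,m,h in (('shank',sh,.0345),('knob',kn,.0345)):
    v,u=np.nonzero(m); X=ray(u,v,K,T,h); (c,s,a)=cv2.minAreaRect(X[:,:2].astype(np.float32))
    print(n,m.sum(),X.mean(0).round(4),'rect',np.round(c,4),np.round(s,4),round(a,1),'z',np.percentile(P[m][:,2],[10,50,90]).round(4),'cloud mean',P[m].mean(0).round(4))
    if n=='shank':
        l=cv2.fitLine(X[:,:2].astype(np.float32),cv2.DIST_L2,0,.01,.01).ravel(); print('dir',l, np.degrees(np.arctan2(l[1],l[0])), 'ends',((X[:,:2]-l[2:])@l[:2]).min(),((X[:,:2]-l[2:])@l[:2]).max())
# wood
m=(hsv[...,0]<14)&(hsv[...,1]>130)&(P[...,2]>.028)&(P[...,2]<.05); m[:30]=0;m[140:]=0;m[:,:280]=0;m[:,350:]=0
print('block',cv2.minAreaRect(P[m][:,:2].astype(np.float32)),m.sum(), P[m].mean(0))
E
```

```text
shank 407 [ 0.6274 -0.3308  0.0345] rect [ 0.6281 -0.333 ] [0.0187 0.0481] 81.7 z [0.0372 0.0404 0.042 ] cloud mean [ 0.6269 -0.3311  0.0406]
dir [ 0.99763757 -0.06869659  0.62739474 -0.3307608 ] -3.939127 ends -0.02326604245182853 0.024970377659433243
knob 284 [ 0.593  -0.3267  0.0345] rect [ 0.593 -0.327] [0.0222 0.0215] 85.0 z [0.0406 0.0442 0.0467] cloud mean [ 0.5932 -0.3275  0.0462]
block ((0.6347428560256958, -0.33041879534721375), (0.04345818608999252, 0.10542738437652588), 85.22821807861328) 241 [ 0.64855655 -0.33260412  0.03793189]
```

```bash
python3 -m jog '[[1,0.22,-1,0,0],[1,0.22,-1,0,0],[1,0.22,-1,0,0],[1,0.22,-1,0,0],[1,0.22,-1,0,0],[1,0.22,-1,0,0],[1,0.22,-1,0,0],[1,0.22,-1,0,0],[1,0.22,-1,0,0],[1,0.22,-1,0,0],[1,0.22,-1,0,0],[1,0.22,-1,0,0]]'
python3 -m jog '[[1,0.22,-1,0,0],[1,0.22,-1,0,0],[1,0.22,-1,0,0],[1,0.22,-1,0,0],[1,0.22,-1,0,0],[1,0.22,-1,0,0],[1,0.22,-1,0,0],[1,0.22,-1,0,0],[1,0.22,-1,0,0],[1,0,0,0,0.1],[1,0,0,0,0],[1,0,0,0,0]]'
python3 - <<'E'
from h import *
c,T=snap('wrist'); print(T[:3,3].round(3))
save('w2.png',c['color']); np.savez('w2.npz',color=c['color'],P=cloud(c,T),K=c['mtx'],T=T,z=c['range_z'])
E
```

```text
time_s: 3.15
tool_pos: [0.5312, -0.1208, 0.2395]
tool_rot: [179.9, 0.0, 12.5]
force: [-0.3, 0.3, 0.1]
grip_width: 0.0868
grasp_force: 0.0
time_s: 4.15
tool_pos: [0.5311, 0.0626, 0.2394]
tool_rot: [179.9, 0.0, 8.2]
force: [0.0, -0.4, 0.2]
grip_width: 0.087
grasp_force: 0.0
[0.597 0.072 0.385]
```

View pics/w2.png

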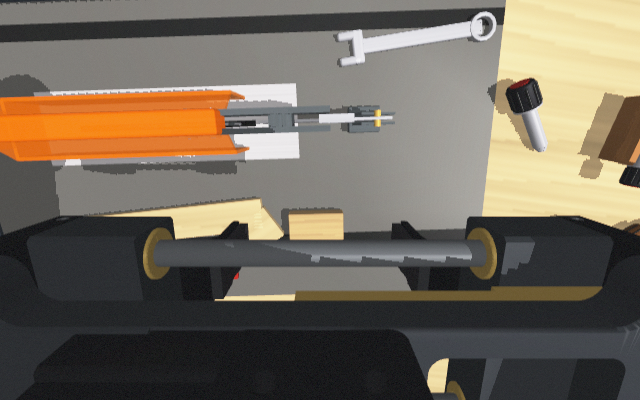

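Run:
```python
from h import *
w=np.load('w2.npz'); a=w['color'][85:150,205:405]; save('crop2.png',cv2.resize(a,None,fx=4,fy=4,interpolation=cv2.INTER_CUBIC))
np.set_printoptions(linewidth=280)
P=w['P']; print('cols',list(range(250,400,5))); 
for v in range(102,138): print(v,(P[v,250:400:5,2]*1000).astype(int))
```

```text
cols [250, 255, 260, 265, 270, 275, 280, 285, 290, 295, 300, 305, 310, 315, 320, 325, 330, 335, 340, 345, 350, 355, 360, 365, 370, 375, 380, 385, 390, 395]
102 [1 1 0 2 2 0 1 2 1 1 0 1 0 1 0 2 3 0 1 1 1 0 0 1 1 1 1 1 0 0]
103 [1 2 0 2 1 1 1 2 1 0 0 0 0 2 0 1 2 2 0 0 0 2 1 1 1 1 1 2 1 0]
104 [1 3 1 2 1 1 1 1 2 1 1 2 1 0 0 2 0 1 0 0 0 1 0 0 0 2 0 0 1 0]
105 [  2   0   2   1   0   2   1   1   1   0   1   1   2   1 102 102   0   1   0  -1   0   0   0   1   0   1   0   1   0   1]
106 [  1   1   2   1   0   2   2   0 103 101 102 102 101 102 102 103   0   0   1   1  13  13  12  14  13  14   2   1   0   1]
107 [  0   2 102 102 103 102 103 102 103 101 100 103 103 103 101 102   0   2   0   0  13  14  15  14  13  14   0   2   1   0]
108 [103 102 102 102 101 103 102 103 101 103 102 102 102 101 101 102   0   2   1   1  14  14  12  14  13  15   0   1   0   0]
109 [102 102 103 103 102 101 103 102 102 102 102 102 102 102 102 102   1   1   0   1  15  13  13  14  15  15   0   0   0   0]
110 [102 102 102 102 102 102 103 385 103 101 101 102 103 102 103 102   1   2   1   0  14  14  14  15  14  47  49   1
[... 2531 characters left out ...]
31 [102 102 102 102 102 102 102 102 103 103 100 103 100   1   1   0   2   1   1   1  14  14  12  15  15  13   2   0   0   1]
132 [102 103 103 104 101 103 101   1   0   1   2   1   0   2   2   1   1   1   0   1  13   0   1   1   0   1   1   1   0   1]
133 [102   0   2   1   1   1   0   0   2   1   1   2   0   0   1   1   1   0   0   0   1   2   0   1   1   0   0   0   1   0]
134 [0 1 0 0 0 2 2 1 1 0 1 0 1 0 1 0 0 3 1 1 2 2 1 0 1 0 1 2 0 0]
135 [1 0 2 1 1 1 2 1 2 1 0 1 1 0 0 2 1 0 1 1 1 1 0 1 0 0 0 1 0 0]
136 [  2   1   1   2   1   1   0   0   1   2   1   0   1   0   0   0   1   1   1   0   2   0   0 385   0   0   1   0   0   0]
137 [1 1 2 0 0 0 2 2 1 1 0 0 0 0 0 1 0 1 0 0 3 0 3 0 0 0 0 1 0 0]
```

View pics/crop2.png

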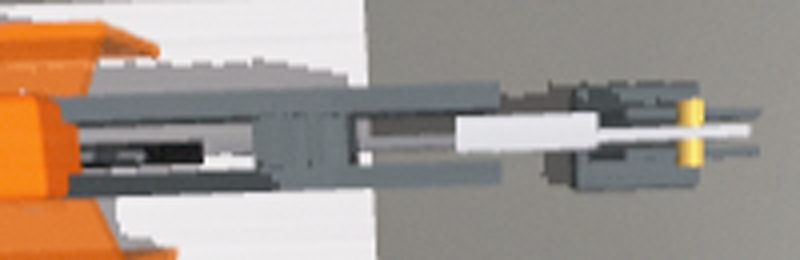

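Crop: fork straps reach (crop 500,95 / 500,172), white lug at (455–598,133) midway between them; the spacer's back face is at crop 350. Computing positions from the 102 mm-high points.

```bash
cat > m.py <<'E'
from h import *
def measure(f, du=0):
    w=np.load(f); P=w['P']; C=w['color'].astype(int); K=w['K'];T=w['T']
    hi=(P[...,2]>.093)&(P[...,2]<.112)
    org=(C[...,0]>1.6*C[...,2]+40)
    br=(C.min(-1)>150)
    lug=hi&br
    n,l,s,_=cv2.connectedComponentsWithStats(lug.astype(np.uint8)); k=1+s[1:,4].argmax(); lug=l==k
    st=hi&~cv2.dilate(lug.astype(np.uint8),np.ones((3,3))).astype(bool)&~org
    n,l,s,_=cv2.connectedComponentsWithStats(st.astype(np.uint8)); k=1+s[1:,4].argmax(); st=l==k
    v,u=np.nonzero(lug); L=ray(u,v,K,T,.102)[:,:2]; v,u=np.nonzero(st); S=ray(u,v,K,T,.102)[:,:2]
    print('lug rect',cv2.minAreaRect(L.astype(np.float32)),'straps rect',cv2.minAreaRect(S.astype(np.float32)))
    # hood rib
    rb=org&(P[...,2]>.113)&(P[...,2]<.125)
    n,l,s,_=cv2.connectedComponentsWithStats(rb.astype(np.uint8)); k=1+s[1:,4].argmax(); rb=l==k
    v,u=np.nonzero(rb); B=ray(u,v,K,T,.118)[:,:2]; print('rib rect',cv2.minAreaRect(B.astype(np.float32)), B.min(0),B.max(0))
    return L,S,B
E
python3 - <<'E'
from m import *
L,S,B=measure('w2.npz')
# common direction from straps: fit each strap side
for yaw in (8.,):
  c=L.mean(0)
  for it in range(3):
    yv=np.array([-np.sin(np.radians(yaw)),np.cos(np.radians(yaw))]); xv=np.array([yv[1],-yv[0]])
    s=(S-c)@yv; t=(S-c)@xv
    bins=np.arange(-.01,.06,.004); ex=[(b+.002,t[(s>=b)&(s<b+.004)].min(),t[(s>=b)&(s<b+.004)].max()) for b in bins if ((s>=b)&(s<b+.004)).sum()>5]
    ex=np.array(ex); a1=np.polyfit(ex[:,0],ex[:,1],1); a2=np.polyfit(ex[:,0],ex[:,2],1)
    print('yaw',yaw,'edges',a1,a2); yaw-=np.degrees(np.arctan((a1[0]+a2[0])/2))
sl=(L-c)@yv; tl=(L-c)@xv
print('lug y',np.percentile(sl,[0,1,99,100]),'x',np.percentile(tl,[0,2,98,100]),'c',c)
print('strap end per side',s[t>0].min(),s[t<0].min(), np.percentile(s[t>.006],1),np.percentile(s[t<-.006],1))
tb=(B-c)@xv; print('rib x',np.percentile(tb,[1,50,99]), 'y',np.percentile((B-c)@yv,[1,99]))
E
```

```text
lug rect ((0.6082243323326111, 0.05711120739579201), (0.007854457944631577, 0.03292972594499588), 10.608941078186035) straps rect ((0.5979411602020264, 0.11544434726238251), (0.02402614802122116, 0.10654696077108383), 10.044641494750977)
rib rect ((0.5714771151542664, 0.26431339979171753), (0.023793039843440056, 0.2030598223209381), 10.044878005981445) [0.54249007 0.16323099] [0.59990005 0.36228926]
yaw 8.0 edges [-0.03813043 -0.01148097] [-0.04030585  0.01186978]
yaw 10.245882920300495 edges [ 0.00074639 -0.01151486] [0.00217411 0.01174097]
yaw 10.162216788135742 edges [-0.00070126 -0.0115135 ] [0.00072213 0.01173877]
lug y [-0.01638028 -0.01636521  0.01639719  0.0164941 ] x [-0.00398282 -0.00380256  0.00378966  0.00396316] c [0.60824431 0.05705699]
strap end per side 0.006434683320784243 0.006037620693435423 0.00739780189356533 0.007024869940965321
rib x [-0.01127382  0.00045987  0.01201832] y [0.11149556 0.30717033]
```

Run:
```python
from h import *
print(env.get_obs()['qpos'].round(1)); togo(.573,.254,.16,-79.8); togo(.573,.254,.16,100.2)
```

```text
[ 23.5   6.6 -35.4  98.5   4.   76.2 -94.5]
pose [0.5312 0.0624 0.2394] [1.7994e+02 2.0000e-02 8.1500e+00] units xyz [ 3.43 -9.19  3.96] turn deg(tool z) 87.95
pose [0.5312 0.0624 0.2394] [1.7994e+02 2.0000e-02 8.1500e+00] units xyz [ 3.43 -9.19  3.96] turn deg(tool z) -92.05
```

```bash
python3 -m jog '[[1,0.34,-0.92,0,0],[1,0.34,-0.92,0,0],[1,0.34,-0.92,0,0],[1,0.34,-0.92,0,0],[1,0.34,-0.92,0,0],[1,0.34,-0.92,0,0],[1,0.34,-0.92,0,0],[1,0.34,-0.92,0.2,0],[1,0.34,-0.92,0.4,0],[1,0.34,-0.92,0.4,0],[1,0,0,0,0.15],[1,0,0,0,0.15]]'
python3 -m jog '[[1,0,0,0,0.15],[1,0,0,0,0.15],[1,0,0,0,0.15],[1,0,0,0,0.15],[1,0,0,0,0.15],[1,0,0,0,0.15],[1,0,0,0,0.15],[1,0,0,0,0.15],[1,0,0,0,0.15],[1,0,0,0,0.15],[1,0,0,0,0.15],[1,0,0,0,0]]'
python3 - <<'E'
from h import *
print(env.get_obs()['qpos'].round(1)); togo(.573,.254,.112,-79.8)
E
```

```text
time_s: 5.2
tool_pos: [0.5722, 0.256, 0.2182]
tool_rot: [180.0, 0.1, -5.5]
force: [-0.1, -0.9, 0.4]
grip_width: 0.087
grasp_force: 0.0
time_s: 6.2
tool_pos: [0.5682, 0.2469, 0.1878]
tool_rot: [176.2, 0.8, -52.0]
force: [-0.7, -1.2, -0.3]
grip_width: 0.0868
grasp_force: 0.0
[ -63.8   25.1   49.9   89.7  -18.7   78.1 -153.4]
pose [0.5682 0.2469 0.1878] [176.23   0.77 -51.98] units xyz [-0.08 -0.66  3.76] turn deg(tool z) 27.82
```

Joint 7 neared its limit turning that way, so I'll turn back the other way, raising a little first.

```bash
python3 -m jog '[[1,0,0,-0.5,-0.1],[1,0,0,-0.5,-0.15],[1,0,0,-0.5,-0.15],[1,0,0,0,-0.15],[1,0,0,0,-0.15],[1,0,0,0,-0.15]]'
python3 - <<'E'
from h import *
print(env.get_obs()['qpos'].round(1)); togo(.573,.254,.22,100.2)
E
```

```text
time_s: 6.7
tool_pos: [0.5694, 0.2498, 0.2176]
tool_rot: [177.9, 3.2, -13.0]
force: [-0.4, -0.4, -0.2]
grip_width: 0.087
grasp_force: 0.0
[ -57.9   21.8   41.6   87.   -14.3   80.6 -118. ]
pose [0.5694 0.2498 0.2176] [177.88   3.22 -13.02] units xyz [ 0.12 -0.24 -0.14] turn deg(tool z) -113.22
```

```bash
python3 -m jog '[[1,0,0,0,-0.15],[1,0,0,0,-0.15],[1,0,0,0,-0.15],[1,0,0,0,-0.15],[1,0,0,0,-0.15],[1,0,0,0,-0.15],[1,0,0,0,-0.15],[1,0,0,0,-0.15],[1,0,0,0,-0.15],[1,0,0,0,-0.15]]'
python3 - <<'E'
from h import *
print(env.get_obs()['qpos'].round(1)); togo(.573,.254,.22,100.2)
E
```

```text
time_s: 7.53
tool_pos: [0.5693, 0.2498, 0.2177]
tool_rot: [-177.9, 3.2, 54.6]
force: [-1.0, 0.5, -0.4]
grip_width: 0.0872
grasp_force: 0.0
[-49.6  19.8  30.3  86.7 -10.   80.  -53.9]
pose [0.5693 0.2498 0.2177] [-177.85    3.17   54.59] units xyz [ 0.27  0.02 -0.13] turn deg(tool z) -45.61
```

```bash
python3 -m jog '[[1,0,0,0,-0.15],[1,0,0,0,-0.15],[1,0,0,0,-0.15],[1,0,0,0,-0.15],[1,0,0,0,-0.15],[1,0,0,0,-0.15],[1,0,0,0,-0.11],[1,0,0,0,0]]'
python3 - <<'E'
from h import *
print(env.get_obs()['qpos'].round(1)); togo(.573,.254,.112,100.2)
E
```

```text
time_s: 8.2
tool_pos: [0.5694, 0.2498, 0.2179]
tool_rot: [-176.3, 0.7, 99.8]
force: [0.5, 0.2, -0.2]
grip_width: 0.087
grasp_force: 0.0
[-44.4  19.1  23.5  86.5  -7.7  79.8 -10.5]
pose [0.5694 0.2498 0.2179] [-176.25    0.7    99.77] units xyz [0.24 0.56 5.27] turn deg(tool z) -0.43
```

```bash
python3 -m jog '[[1,0.1,0.3,0.7,0],[1,0.14,0.26,0.7,0],[1,0,0,0.8,0],[1,0,0,0.8,0],[1,0,0,0.8,0],[1,0,0,0.8,0],[1,0,0,0.67,0],[1,0,0,0,0]]' 10
python3 -m jog '[[0,0,0,0,0],[0,0,0,0,0],[0,0,0,0,0],[0,0,0,0,0],[0,0,0,0,0],[0,0,0,0,0],[0,0,0,0,0],[0,0,0,0,0],[0,0,0,0,0],[0,0,0,0,0]]' 10
python3 - <<'E'
from h import *
d=np.array([.1763,-.9843])*.026; p=env.get_obs()['tool_pos']; togo(p[0]+d[0],p[1]+d[1],p[2],100.2)
E
```

```text
time_s: 8.87
tool_pos: [0.5699, 0.2537, 0.1065]
tool_rot: [-175.8, 0.9, 99.5]
force: [-1.2, -1.1, -0.2]
grip_width: 0.087
grasp_force: 0.0
time_s: 9.7
tool_pos: [0.5724, 0.2546, 0.1112]
tool_rot: [-176.2, 0.8, 99.6]
force: [0.3, -0.5, 0.2]
grip_width: 0.0281
grasp_force: 0.0
pose [0.5724 0.2546 0.1112] [-176.18    0.77   99.56] units xyz [-1.3   0.01  0.02] turn deg(tool z) -0.64
```

```bash
python3 -m jog '[[0,0,0,0,0],[0,0,0,0,0],[0,0,0,0,0],[0,0,0,0,0],[0,0,0,0,0]]' 10
python3 -m jog '[[0,-0.1,0,0,0],[0,-0.15,0,0,0],[0,-0.15,0,0,0],[0,-0.15,0,0,0],[0,-0.15,0,0,0],[0,-0.15,0,0,0],[0,-0.15,0,0,0],[0,-0.1,0,0,0],[0,0,0,0,0],[0,0,0,0,0]]' 10
```

```text
time_s: 10.12
tool_pos: [0.5725, 0.2546, 0.1112]
tool_rot: [-176.2, 0.8, 99.6]
force: [-0.4, -0.2, 0.1]
grip_width: 0.0248
grasp_force: 9.9
time_s: 10.95
tool_pos: [0.5762, 0.2315, 0.1114]
tool_rot: [-176.2, 0.9, 99.5]
force: [-0.1, -1.2, -0.6]
grip_width: 0.0249
grasp_force: 9.7
```

```bash
python3 -m jog '[[0,-0.07,0,0,0],[0,-0.07,0,0,0],[0,0,0,0,0],[0,0,0,0,0]]'; python3 -m jog '[[0,-0.05,0,0,0],[0,0,0,0,0],[0,0,0,0,0]]';python3 -m jog '[[0,-0.05,0,0,0],[0,0,0,0,0],[0,0,0,0,0]]'
```

```text
time_s: 11.28
tool_pos: [0.5765, 0.23, 0.1114]
tool_rot: [-176.2, 0.8, 99.6]
force: [0.5, 1.6, -2.4]
grip_width: 0.025
grasp_force: 9.7
time_s: 11.53
tool_pos: [0.5766, 0.229, 0.1114]
tool_rot: [-176.2, 0.8, 99.6]
force: [-0.5, 0.9, -1.1]
grip_width: 0.0249
grasp_force: 9.7
time_s: 11.78
tool_pos: [0.5767, 0.2285, 0.1114]
tool_rot: [-176.2, 0.7, 99.6]
force: [0.0, 2.9, -3.0]
grip_width: 0.0252
grasp_force: 9.6
```

```bash
python3 -m jog '[[0,-0.06,0,0,0],[0,0,0,0,0],[0,0,0,0,0]]'; python3 -m jog '[[0,-0.06,0,0,0],[0,0,0,0,0],[0,0,0,0,0]]'
```

```text
time_s: 12.03
tool_pos: [0.5767, 0.2284, 0.1115]
tool_rot: [-176.2, 0.7, 99.6]
force: [-1.2, 6.0, -3.8]
grip_width: 0.025
grasp_force: 9.7
time_s: 12.28
tool_pos: [0.5766, 0.2283, 0.1116]
tool_rot: [-176.2, 0.6, 99.6]
force: [-0.4, 7.1, -2.7]
grip_width: 0.0246
grasp_force: 9.7
```

```bash
python3 -m jog '[[1,0,0,0,0],[1,0,0,0,0],[1,0,0,0,0],[1,0,0,0,0],[1,0,0,-0.5,0],[1,0,0,-1,0],[1,0,0,-1,0],[1,0,0,-1,0],[1,0,0,-1,0],[1,0,0,-1,0],[1,0,0,-0.5,0.15],[1,0,0,0,0.15]]'
python3 -m jog '[[1,0,0,0,0.15],[1,0,0,0,0.15],[1,0,0,0,0.15],[1,0,0,0,0.15],[1,0,0,0,0.15],[1,0,0,0,0.15],[1,0,0,0,0.15],[1,0,0,0,0.15],[1,0,0,0,0.15],[1,0,0,0,0.15],[1,0,0,0,0.15],[1,0,0,0,0]]'
python3 - <<'E'
from h import *
print(env.get_obs()['qpos'].round(1)); togo(.535,.06,.24,10.1)
E
```

```text
time_s: 13.28
tool_pos: [0.5869, 0.2285, 0.2358]
tool_rot: [-176.8, 1.5, 85.7]
force: [-0.1, 0.0, -0.4]
grip_width: 0.0864
grasp_force: 0.0
time_s: 14.28
tool_pos: [0.5852, 0.2283, 0.2322]
tool_rot: [179.3, 3.8, 11.6]
force: [0.2, -0.6, -0.0]
grip_width: 0.087
grasp_force: 0.0
[-53.   21.6  38.5  84.8 -13.   82.1 -92.2]
pose [0.5852 0.2283 0.2322] [179.35   3.79  11.56] units xyz [-4.16  7.74 -0.03] turn deg(tool z) 1.46
```

```bash
python3 -m jog '[[1,-0.46,0.86,0,0],[1,-0.46,0.86,0,0],[1,-0.46,0.86,0,0],[1,-0.46,0.86,0,0],[1,-0.46,0.86,0,0],[1,-0.46,0.86,0,0],[1,-0.46,0.86,0,0],[1,-0.46,0.86,0,0],[1,-0.46,0.86,0,0.03],[1,0,0,0,0],[1,0,0,0,0]]'
python3 - <<'E'
from m import *
c,T=snap('wrist')
save('w3.png',c['color']); np.savez('w3.npz',color=c['color'],P=cloud(c,T),K=c['mtx'],T=T,z=c['range_z'])
L,S,B=measure('w3.npz')
yaw=np.radians(10.15); yv=np.array([-np.sin(yaw),np.cos(yaw)]); xv=np.array([yv[1],-yv[0]])
c=L.mean(0); c0=np.array([.6082,.0571])
for n,Q in (('L',L),('S',S),('B',B)): print(n,'y',np.percentile((Q-c0)@yv,[0,1,99,100]).round(4),'x',np.percentile((Q-c0)@xv,[0,1,50,99,100]).round(4))
togo(.58,-.327,.2,-5)
E
```

```text
time_s: 15.2
tool_pos: [0.5356, 0.0586, 0.239]
tool_rot: [179.3, 3.8, 10.2]
force: [0.6, 0.7, 0.2]
grip_width: 0.0869
grasp_force: 0.0
lug rect ((0.6084856390953064, 0.05690527707338333), (0.007206805050373077, 0.03392746299505234), 10.303727149963379) straps rect ((0.6006624698638916, 0.08915235847234726), (0.023525776341557503, 0.10659915953874588), 10.283148765563965)
rib rect ((0.5736774802207947, 0.24389712512493134), (0.023591801524162292, 0.21370655298233032), 10.280619621276855) [0.54300092 0.13776218] [0.60308997 0.34692973]
L y [-0.0172 -0.0169  0.0167  0.0167] x [-0.0034 -0.0034  0.0003  0.0039  0.0039]
S y [-0.0204 -0.0192  0.0841  0.0862] x [-0.0134 -0.0127 -0.0025  0.0101  0.0101]
B y [0.0831 0.0858 0.2915 0.2968] x [-0.0131 -0.013  -0.0011  0.0105  0.0107]
pose [0.5357 0.0602 0.2388] [179.35   3.79  10.38] units xyz [-1.18 19.42  2.24] turn deg(tool z) 15.38
```

Fork end now sits 20.4 mm behind the lug's centre, so the holes line up within about 0.5 mm. Going to the pin.

```bash
python3 -m jog '[[1,-0.06,0.97,0,0],[1,-0.06,0.97,0,0],[1,-0.06,0.97,0,0],[1,-0.06,0.97,0,0],[1,-0.06,0.97,0,0],[1,-0.06,0.97,0,0],[1,-0.06,0.97,0,0],[1,-0.06,0.97,0,0],[1,-0.06,0.97,0,0],[1,-0.06,0.97,0,0],[1,-0.06,0.97,0.2,0],[1,-0.06,0.97,0.2,0]]'
python3 -m jog '[[1,-0.06,0.97,0.3,0],[1,-0.06,0.97,0.3,0],[1,-0.06,0.97,0.3,0],[1,-0.06,0.97,0.3,0],[1,-0.06,0.97,0.3,0],[1,-0.06,0.97,0.3,0],[1,-0.06,0.97,0,0],[1,-0.06,0.97,0,0],[1,0,0,0,0.15],[1,0,0,0,0.15],[1,0,0,0,0.04],[1,0,0,0,0]]'
cat > pin.py <<'E'
from h import *
def pin():
    c,T=snap('wrist'); K=np.array(c['mtx']); C=c['color']; P=cloud(c,T); hsv=cv2.cvtColor(C,cv2.COLOR_RGB2HSV).astype(int)
    r=(np.hypot(P[...,0]-.61,P[...,1]+.33)<.05)&(P[...,2]>.022)
    sh=r&(hsv[...,1]<50)&(hsv[...,2]>110); kn=r&(hsv[...,2]<70)&(P[...,2]>.03)
    for n,m in (('shank',sh),('knob',kn)):
        v,u=np.nonzero(m); X=ray(u,v,K,T,.0345)[:,:2].astype(np.float32); l=cv2.fitLine(X,cv2.DIST_L2,0,.01,.01).ravel()
        print(n,m.sum(),'px',u.mean().round(),v.mean().round(),'mean',X.mean(0).round(4),'rect',cv2.minAreaRect(X),'yaw',np.degrees(np.arctan(l[1]/l[0])).round(1),'z90',np.percentile(P[m][:,2],90).round(4))
    return C
E
python3 - <<'E'
from pin import *
C=pin(); save('w4.png',C); print(env.get_obs()['qpos'].round(1))
togo(.591,-.3266,.12,-5); togo(.591,-.3266,.0325,-5)
E
```

```text
time_s: 16.25
tool_pos: [0.5643, -0.1708, 0.2341]
tool_rot: [179.3, 3.8, 10.6]
force: [0.7, -0.6, -0.4]
grip_width: 0.0868
grasp_force: 0.0
time_s: 17.25
tool_pos: [0.5808, -0.3254, 0.2001]
tool_rot: [178.3, 3.6, -4.8]
force: [0.9, 0.8, 0.8]
grip_width: 0.0867
grasp_force: 0.0
shank 2951 px 334.0 231.0 mean [ 0.5123 -0.3433] rect ((0.6320281028747559, -0.30279648303985596), (0.5318976640701294, 0.33247655630111694), 74.6092300415039) yaw 78.2 z90 0.2707
knob 49411 px 310.0 337.0 mean [ 0.361  -0.2991] rect ((0.48802804946899414, -0.35222291946411133), (0.9021186828613281, 0.48313960433006287), 83.12388610839844) yaw -88.8 z90 0.3415
[-11.1  31.   52.7  82.8 -21.2  80.1 -52.8]
pose [ 0.5807 -0.3254  0.2002] [178.32   3.56  -4.73] units xyz [ 0.77 -0.1   3.97] turn deg(tool z) 0.27
pose [ 0.5807 -0.3254  0.2002] [178.32   3.56  -4.73] units xyz [ 1.04 -0.22  8.33] turn deg(tool z) 0.27
```

Gripper body slipped into the mask; limit the height and redo.

```bash
sed -i 's/(P\[...,2\]>.022)/(P[...,2]>.022)\&(P[...,2]<.055)/' pin.py
python3 - <<'E'
from pin import *
pin()
E
```

```text
shank 477 px 316.0 137.0 mean [ 0.6268 -0.3301] rect ((0.6270037889480591, -0.327185720205307), (0.0496150478720665, 0.020332511514425278), 2.6679892539978027) yaw -3.9 z90 0.0418
knob 374 px 315.0 169.0 mean [ 0.5923 -0.3263] rect ((0.5932538509368896, -0.3265526592731476), (0.022126425057649612, 0.024582358077168465), 85.13329315185547) yaw 65.7 z90 0.0465
```

View pics/w4.png

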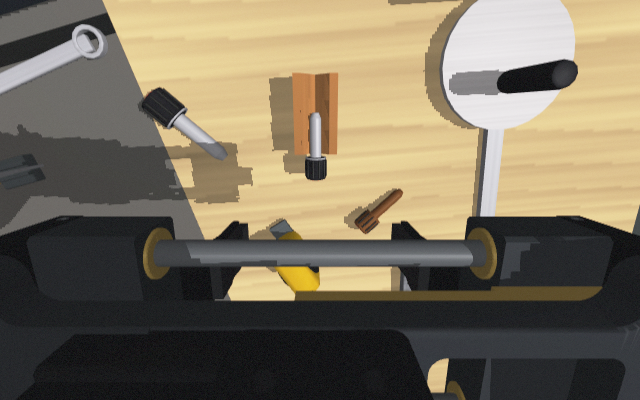

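Pin at (315,135), knob (315,169), in line with the tool and between the fingers. Descending and gripping the knob.

```bash
python3 -m jog '[[1,0.5,-0.11,1,0],[1,0.5,-0.11,1,0],[1,0,0,1,0],[1,0,0,1,0],[0.7,0,0,1,0],[0.6,0,0,0.8,0],[0.6,0,0,0.7,0],[0.6,0,0,0.7,0],[0.6,0,0,0.6,0],[0.6,0,0,0.5,0],[0.6,0,0,0,0],[0.6,0,0,0,0]]' 30
python3 - <<'E'
from h import *
togo(.591,-.3266,.0325,-4.5)
E
```

```text
time_s: 18.35
tool_pos: [0.5894, -0.3279, 0.0338]
tool_rot: [178.3, 3.5, -4.9]
force: [0.9, 0.2, 1.1]
grip_width: 0.0533
grasp_force: 0.0
pose [ 0.5894 -0.3279  0.0338] [178.31   3.54  -4.91] units xyz [ 0.08 -0.08  0.06] turn deg(tool z) -0.41
```

```bash
python3 -m jog '[[0.5,0.04,-0.08,0.05,0],[0.4,0,0,0,0],[0,0,0,0,0],[0,0,0,0,0],[0,0,0,0,0],[0,0,0,0,0],[0,0,0,0,0],[0,0,0,0,0],[0,0,0,0,0],[0,0,0,0,0]]' 30
python3 -m jog '[[0,0,0,-0.2,0],[0,0,0,-0.4,0],[0,0,0,-0.5,0],[0,0,0,-1,0],[0,0,0,-1,0],[0,0,0,-1,0],[0,0,0,-1,0],[0,0,0,0,0],[0,0,0,0,0]]'
python3 - <<'E'
from h import *
c,T=snap('wrist'); save('w5.png',c['color'][60:260,180:460].repeat(2,0).repeat(2,1)); np.savez('w5.npz',color=c['color'],P=cloud(c,T),K=c['mtx'],T=T); print(env.get_obs()['qpos'].round(1))
E
```

```text
time_s: 19.18
tool_pos: [0.5905, -0.3266, 0.0332]
tool_rot: [178.3, 3.5, -4.9]
force: [-0.0, 1.2, 0.8]
grip_width: 0.0213
grasp_force: 30.0
time_s: 19.93
tool_pos: [0.5977, -0.3245, 0.1367]
tool_rot: [178.3, 3.3, -4.9]
force: [-0.3, 0.3, -0.4]
grip_width: 0.0209
grasp_force: 30.0
[ -9.8  35.3  50.4  84.8 -24.2  74.7 -52.3]
```

View pics/w5.png

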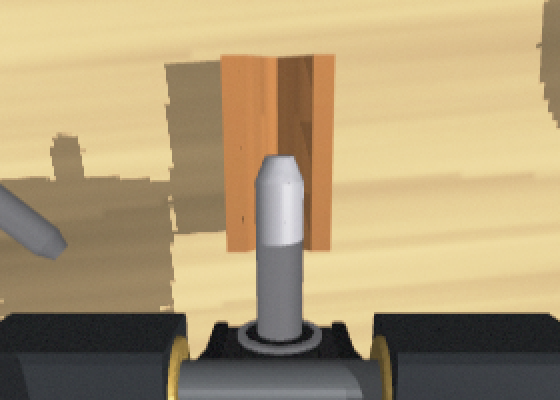

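Pin is held straight: tip at original pixel (320,137), shoulder ring about (320,228). Measuring tip and axis in the tool frame.

```bash
cat > held.py <<'E'
from h import *
def held():
    o=env.get_obs(); c,T=snap('wrist'); K=np.array(c['mtx']); P=cloud(c,T); C=c['color']
    Rm=R.from_euler('xyz',o['tool_rot'],degrees=True).as_matrix(); p=o['tool_pos']
    Q=(P-p)@Rm   # tool frame
    v,u=np.mgrid[:400,:640]
    m=(abs(Q[...,1])<.009)&(abs(Q[...,2])<.02)&(Q[...,0]>.020)&(Q[...,0]<.075)
    X=Q[m]; top=X[(X[:,0]<.045)]
    cam=np.array(c['T_tool_cam'])[:3,3]
    mid=abs(u[m]-np.median(u[m]))<4; M=X[mid&(X[:,0]<.048)]; a=np.polyfit(M[:,0],M[:,2],1); b=np.polyfit(top[:,0],top[:,1],1)
    print('n',m.sum(),'tip x (tool)',np.percentile(X[:,0],[99,99.8]).round(4),'y(x)=',b.round(4),'zsurf(x)=',a.round(4),'y span',np.percentile(top[:,1],[1,99]).round(4))
    mx=X[:,0].max()
    d=np.array([1,b[0],a[0]]); d/=np.linalg.norm(d); w=Rm@d; print('axis world',w.round(4),'yaw',np.degrees(np.arctan2(w[1],w[0])).round(2),'elev',np.degrees(np.arcsin(w[2])).round(2))
    r=cam-np.array([.035,0,0]); r-=d*(r@d); r/=np.linalg.norm(r)
    s=np.array([.035,np.polyval(b,.035),np.polyval(a,.035)])-6e-3*r*np.array([1,1,1])
    print('axis point tool',s.round(4),'dir tool',d.round(4))
    return p,Rm,s,d,np.percentile(X[:,0],99.8)
E
python3 - <<'E'
from held import *
held()
p0=np.array([.5905,-.3266,.0332])
Rm=R.from_euler('xyz',[178.3,3.5,-4.9],degrees=True).as_matrix()
for q in ([.604,-.3277,.0345],[.65,-.3315,.0345]): print('kin',(Rm.T@(np.array(q)-p0)).round(4))
E
```

```text
n 1916 tip x (tool) [0.0615 0.0618] y(x)= [ 0.0119 -0.0002] zsurf(x)= [-0.0586 -0.0078] y span [-0.0056  0.0061]
axis world [ 0.9954 -0.0957 -0.0016] yaw -5.49 elev -0.09
axis point tool [ 0.0354  0.0002 -0.0038] dir tool [ 0.9982  0.0119 -0.0585]
kin [ 0.0134  0.     -0.0021]
kin [ 0.0595 -0.0001 -0.0049]
```

```bash
python3 -m jog '[[0,0,0,0,-0.15],[0,0,0,0,-0.15],[0,0,0,0,-0.05],[0,0,0,0,0],[0,0,0,0,0]]'
cat > ins.py <<'E'
from held import *
c0=np.array([.6083,.0569,.085]); yaw=np.radians(10.15); xv=np.array([np.cos(yaw),np.sin(yaw),0]); yv=np.array([-xv[1],xv[0],0])
def go(tipx,dz=0,meas=True):
    if meas: p,Rm,s,d,tx=held()
    else:
        o=env.get_obs(); p=o['tool_pos']; Rm=R.from_euler('xyz',o['tool_rot'],degrees=True).as_matrix(); s=np.array([.0354,.0002,-.0038]); d=np.array([.9982,.0119,-.0585]); tx=.0605
    tip=s+d*(tx-s[0])/d[0]; W=p+Rm@tip; dw=Rm@d
    e=W-c0; print('tip rel lug: x %.4f y %.4f z %.4f'%(e@xv,e@yv,e[2]),'pin yaw err %.2f elev %.2f'%(np.degrees(np.arctan2(dw[1],dw[0]))-10.15,np.degrees(np.arcsin(dw[2]))), 'pose',p.round(4))
    goal=c0+tipx*xv+np.array([0,0,dz]); print('units',(Rm.T@(goal-W)/.02).round(2), 'along xv per unit in tool',(Rm.T@xv).round(3),'mm->units')
E
python3 - <<'E'
from ins import *
go(-.036,.04)
E
```

```text
time_s: 20.45
tool_pos: [0.5962, -0.3236, 0.1336]
tool_rot: [179.4, 3.9, 10.8]
force: [-0.6, -0.4, -0.7]
grip_width: 0.0212
grasp_force: 30.0
n 1911 tip x (tool) [0.0613 0.0617] y(x)= [ 0.0129 -0.    ] zsurf(x)= [-0.0613 -0.0076] y span [-0.0054  0.0063]
axis world [ 0.9846  0.1749 -0.007 ] yaw 10.07 elev -0.4
axis point tool [ 0.0354  0.0004 -0.0038] dir tool [ 0.998   0.0129 -0.0612]
tip rel lug: x -0.0170 y -0.3725 z 0.0498 pin yaw err -0.08 elev -0.40 pose [ 0.5962 -0.3236  0.1336]
units [ -0.71 -18.64   0.34] along xv per unit in tool [ 0.998  0.012 -0.068] mm->units
```

```bash
python3 -m jog '[[0,-0.35,-0.5,0,0],[0,-0.36,-0.9,0,0],[0,0,-0.95,0,0],[0,0,-0.95,0,0],[0,0,-0.95,0,0],[0,0,-0.95,0,0],[0,0,-0.95,0,0],[0,0,-0.95,0,0],[0,0,-0.95,0,0],[0,0,-0.95,0,0],[0,0,-0.95,0,0],[0,0,-0.95,0,0]]'
python3 -m jog '[[0,0,-0.95,0,0],[0,0,-0.95,0,0],[0,0,-0.95,0,0],[0,0,-0.95,0,0],[0,0,-0.95,0,0],[0,0,-0.95,0,0],[0,0,-0.95,0,0],[0,0,-0.6,0,0],[0,0,-0.4,0,0],[0,0,0,0,0],[0,0,0,0,0]]'
python3 - <<'E'
from ins import *
go(-.036,0.0)
E
```

```text
time_s: 21.5
tool_pos: [0.5412, -0.1117, 0.1328]
tool_rot: [179.3, 3.9, 10.8]
force: [0.7, 0.7, -1.0]
grip_width: 0.0214
grasp_force: 30.0
time_s: 22.42
tool_pos: [0.5127, 0.0373, 0.1312]
tool_rot: [179.3, 3.8, 10.9]
force: [-0.5, 0.3, -0.6]
grip_width: 0.0216
grasp_force: 30.0
n 1912 tip x (tool) [0.0614 0.0617] y(x)= [0.0085 0.0002] zsurf(x)= [-0.0602 -0.0077] y span [-0.0054  0.0063]
axis world [ 0.9835  0.1807 -0.0069] yaw 10.41 elev -0.4
axis point tool [ 0.0354  0.0005 -0.0038] dir tool [ 0.9982  0.0084 -0.0601]
tip rel lug: x -0.0357 y -0.0023 z 0.0475 pin yaw err 0.26 elev -0.40 pose [0.5127 0.0373 0.1312]
units [ 0.14 -0.15  2.37] along xv per unit in tool [ 0.998  0.013 -0.067] mm->units
```

```bash
python3 -m jog '[[0,0.07,-0.08,0.4,0],[0,0.07,-0.07,0.5,0],[0,0,0,0.5,0],[0,0,0,0.5,0],[0,0,0,0.35,0],[0,0,0,0.12,0],[0,0,0,0,0],[0,0,0,0,0]]'
python3 - <<'E'
from ins import *
go(-.020,0.0)
c,T=snap('wrist'); np.savez('w6.npz',color=c['color'],P=cloud(c,T),K=c['mtx'],T=T)
save('w6.png',cv2.resize(c['color'][40:260,180:480],None,fx=2.5,fy=2.5))
from m import measure
L,S,B=measure('w6.npz'); 
for n,Q in (('L',L),('S',S)): print(n,'y',np.percentile((Q-c0[:2])@yv[:2],[0,1,50,99,100]).round(4),'x',np.percentile((Q-c0[:2])@xv[:2],[0,1,50,99,100]).round(4))
E
```

```text
time_s: 23.13
tool_pos: [0.512, 0.0398, 0.0837]
tool_rot: [179.3, 3.8, 10.8]
force: [-0.1, 0.3, -0.4]
grip_width: 0.021
grasp_force: 30.0
n 1912 tip x (tool) [0.0613 0.0617] y(x)= [0.0119 0.    ] zsurf(x)= [-0.0687 -0.0074] y span [-0.0054  0.0064]
axis world [0.9841 0.1773 0.0018] yaw 10.22 elev 0.1
axis point tool [ 0.0354  0.0004 -0.0039] dir tool [ 0.9976  0.0119 -0.0686]
tip rel lug: x -0.0359 y 0.0002 z 0.0003 pin yaw err 0.07 elev 0.10 pose [0.512  0.0398 0.0837]
units [ 0.79  0.02 -0.04] along xv per unit in tool [ 0.998  0.013 -0.067] mm->units
lug rect ((0.6081893444061279, 0.05684691295027733), (0.00831044651567936, 0.034207310527563095), 10.043959617614746) straps rect ((0.5995211005210876, 0.09569970518350601), (0.02477496676146984, 0.12007447332143784), 10.125295639038086)
rib rect ((0.5892457962036133, 0.15121251344680786), (0.023755129426717758, 0.031156029552221298), 10.186470985412598) [0.5750242  0.13442603] [0.6026531  0.16449793]
L y [-0.0171 -0.0168  0.0001  0.0169  0.0171] x [-0.0043 -0.0042 -0.      0.0039  0.004 ]
S y [-0.0203 -0.019   0.0322  0.0848  0.0998] x [-0.0142 -0.014   0.0011  0.0104  0.0106]
```

View pics/w6.png

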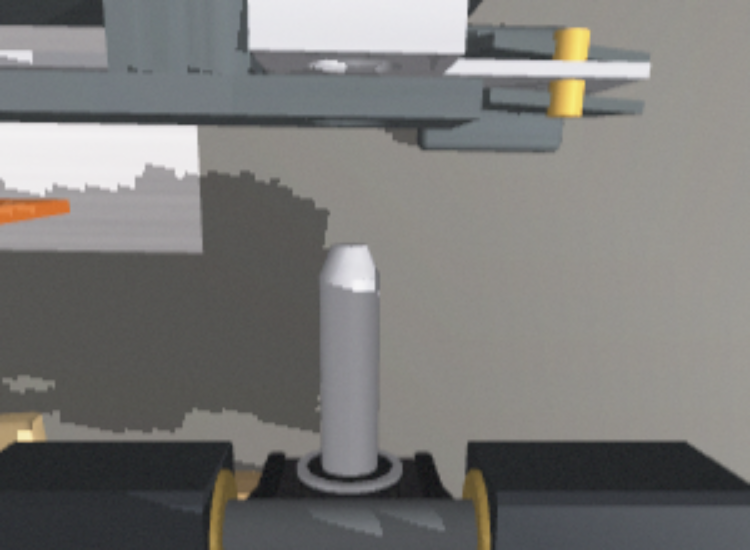

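Pin tip (crop 350,245) is in line with the lug centre (crop 357), with 0.2 mm offset and level. Inserting step by step.

```bash
python3 -m jog '[[0,0.3,0.004,-0.02,0],[0,0.3,0.004,-0.02,0],[0,0.3,0.004,-0.02,0],[0,0.2,0.003,-0.013,0],[0,0,0,0,0],[0,0,0,0,0]]'
python3 -m jog '[[0,0.15,0.002,-0.01,0],[0,0.15,0.002,-0.01,0],[0,0.15,0.002,-0.01,0],[0,0.15,0.002,-0.01,0],[0,0,0,0,0]]'
python3 - <<'E'
from ins import *
go(.032,0,False)
E
```

```text
time_s: 23.73
tool_pos: [0.5338, 0.0437, 0.0837]
tool_rot: [179.3, 3.9, 10.9]
force: [0.5, -0.4, -1.1]
grip_width: 0.0211
grasp_force: 30.0
time_s: 24.15
tool_pos: [0.5461, 0.0461, 0.0839]
tool_rot: [179.3, 3.8, 10.9]
force: [0.1, 0.9, -1.3]
grip_width: 0.0208
grasp_force: 30.0
tip rel lug: x -0.0024 y 0.0007 z 0.0001 pin yaw err 0.09 elev -0.44 pose [0.5461 0.0461 0.0839]
units [ 1.71  0.06 -0.11] along xv per unit in tool [ 0.998  0.013 -0.066] mm->units
```

```bash
python3 -m jog '[[0,0.15,0.01,-0.01,0],[0,0.15,0.01,-0.01,0],[0,0.15,0.005,-0.01,0],[0,0.15,0.005,-0.01,0],[0,0.15,0.005,-0.01,0],[0,0.15,0.005,-0.01,0],[0,0.15,0.002,-0.01,0],[0,0.15,0.002,-0.01,0],[0,0.15,0.002,-0.01,0],[0,0,0,0,0],[0,0,0,0,0]]'
python3 - <<'E'
from ins import *
go(.032,0,False)
E
```

```text
time_s: 25.07
tool_pos: [0.5722, 0.0502, 0.0837]
tool_rot: [179.3, 3.8, 10.9]
force: [-0.0, -0.0, -0.6]
grip_width: 0.0212
grasp_force: 30.0
tip rel lug: x 0.0240 y 0.0000 z -0.0001 pin yaw err 0.07 elev -0.49 pose [0.5722 0.0502 0.0837]
units [ 0.4   0.01 -0.03] along xv per unit in tool [ 0.998  0.013 -0.067] mm->units
```

```bash
python3 -m jog '[[0,0.1,0.001,-0.007,0],[0,0.1,0.001,-0.007,0],[0,0.1,0.001,-0.007,0],[0,0,0,0,0],[0,0,0,0,0]]'
python3 -m jog '[[0,0.05,0,-0.003,0],[0,0.05,0,-0.003,0],[0,0,0,0,0],[0,0,0,0,0]]'
python3 -m jog '[[0,0.05,0,-0.003,0],[0,0,0,0,0],[0,0,0,0,0]]'
python3 - <<'E'
from ins import *
go(.032,0,False)
E
```

```text
time_s: 25.48
tool_pos: [0.5782, 0.0513, 0.0838]
tool_rot: [179.3, 3.8, 10.9]
force: [0.2, -0.7, -0.2]
grip_width: 0.0213
grasp_force: 30.0
time_s: 25.82
tool_pos: [0.58, 0.0515, 0.0837]
tool_rot: [179.3, 3.8, 10.9]
force: [-0.4, -0.2, -0.0]
grip_width: 0.0214
grasp_force: 30.0
time_s: 26.07
tool_pos: [0.581, 0.0517, 0.0838]
tool_rot: [179.3, 3.8, 10.9]
force: [-0.1, 0.4, -0.9]
grip_width: 0.0217
grasp_force: 30.0
tip rel lug: x 0.0330 y 0.0000 z -0.0000 pin yaw err 0.06 elev -0.47 pose [0.581  0.0517 0.0838]
units [-0.05  0.    0.  ] along xv per unit in tool [ 0.998  0.013 -0.067] mm->units
```

```bash
for i in 1; do python3 -m jog '[[0,0.05,0,-0.003,0],[0,0,0,0,0],[0,0,0,0,0]]'; python3 -m jog '[[0,0.05,0,-0.003,0],[0,0,0,0,0],[0,0,0,0,0]]'; python3 -m jog '[[0,0.05,0,-0.003,0],[0,0,0,0,0],[0,0,0,0,0]]'; done
```

```text
time_s: 26.32
tool_pos: [0.5821, 0.052, 0.0838]
tool_rot: [179.3, 3.8, 10.9]
force: [-1.1, -1.2, -0.6]
grip_width: 0.021
grasp_force: 30.0
time_s: 26.57
tool_pos: [0.5826, 0.0521, 0.0837]
tool_rot: [179.3, 3.9, 10.9]
force: [-2.5, -1.1, 1.0]
grip_width: 0.0211
grasp_force: 30.0
time_s: 26.82
tool_pos: [0.5827, 0.0521, 0.0836]
tool_rot: [179.3, 4.0, 10.8]
force: [-5.1, -1.5, 2.5]
grip_width: 0.0213
grasp_force: 30.0
```

Seated (force builds with no advance). Opening, then looking.

```bash
python3 -m jog '[[0.6,0,0,0,0],[0.6,0,0,0,0],[0.6,0,0,0,0],[0.6,0,0,0,0],[0.6,0,0,0,0],[0.6,-0.3,0,0,0],[0.6,-0.3,0,0,0],[0.6,0,0,-0.5,0],[0.6,0,0,-1,0],[0.6,0,0,-1,0],[0.6,0,0,-1,0],[0.6,-0.5,0,-1,0]]'
python3 -m jog '[[0.6,-0.5,0,-1,0],[0.6,-0.5,0,-1,0],[0.6,-0.5,0,-1,0],[0.6,0,0,0,0],[0.6,0,0,0,0]]'
python3 - <<'E'
from ins import *
from m import measure
c,T=snap('wrist'); P=cloud(c,T); np.savez('w7.npz',color=c['color'],P=P,K=c['mtx'],T=T)
save('w7.png',cv2.resize(c['color'][60:230,180:480],None,fx=2.5,fy=2.5))
L,S,B=measure('w7.npz')
for n,Q in (('L',L),('S',S)): print(n,'y',np.percentile((Q-c0[:2])@yv[:2],[0,1,50,99,100]).round(4),'x',np.percentile((Q-c0[:2])@xv[:2],[0,1,50,99,100]).round(4))
E=P-c0; X=np.stack([E@xv,E@yv,E[...,2]],-1)
k=(abs(X[...,1])<.016)&(abs(X[...,2])<.016)&(X[...,0]>-.06)&(X[...,0]<-.0145); Q=X[k]; print('knob',k.sum(),np.percentile(Q,[1,50,99],axis=0).round(4).tolist())
t=(abs(X[...,1])<.010)&(abs(X[...,2])<.012)&(X[...,0]>.014)&(X[...,0]<.06); Q=X[t]; print('tip',t.sum(),np.percentile(Q,[1,50,99],axis=0).round(4).tolist() if len(Q) else '')
E
```

```text
time_s: 27.82
tool_pos: [0.5691, 0.0508, 0.1767]
tool_rot: [179.3, 3.7, 10.9]
force: [0.2, 0.0, 0.7]
grip_width: 0.0524
grasp_force: 0.0
time_s: 28.23
tool_pos: [0.5431, 0.0462, 0.2386]
tool_rot: [179.4, 3.6, 10.9]
force: [-0.6, 0.3, -0.7]
grip_width: 0.0521
grasp_force: 0.0
lug rect ((0.6081922054290771, 0.05685819685459137), (0.008201608434319496, 0.0332544669508934), 10.907378196716309) straps rect ((0.5927847027778625, 0.08741456270217896), (0.046493951231241226, 0.10605121403932571), 10.94299602508545)
rib rect ((0.5754063725471497, 0.23817771673202515), (0.02302253618836403, 0.20216378569602966), 10.89455509185791) [0.54499786 0.13795125] [0.60521841 0.33526215]
L y [-0.0167 -0.0166  0.0005  0.0165  0.0165] x [-0.0044 -0.0044 -0.0004  0.004   0.004 ]
S y [-0.02   -0.0187  0.0269  0.0839  0.0861] x [-0.0327 -0.0301 -0.0019  0.0138  0.0141]
knob 448 [[-0.0341, -0.0124, -0.0012], [-0.0239, -0.0008, 0.0083], [-0.0149, 0.0113, 0.0119]]
tip 260 [[0.0149, -0.0053, 0.0007], [0.0246, 0.0006, 0.0041], [0.0349, 0.0055, 0.0066]]
```

View pics/w7.png

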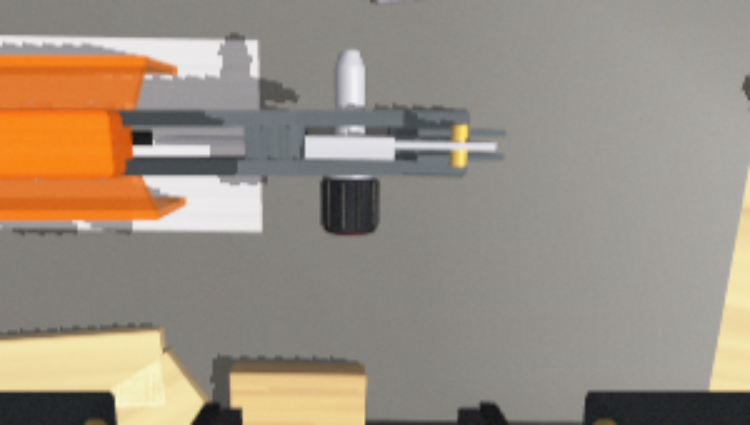

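Run:
```python
from ins import *
w=np.load('w7.npz'); K,T,P=w['K'],w['T'],w['P']; 
v,u=np.nonzero((P[...,2]>.093)&(P[...,2]<.112)); X=ray(u,v,K,T,.102)-c0; y=X@yv; x=X@xv
for a in (-.018,-.01,0,.01,.02,.03,.04,.05,.06,.07):
    q=x[(y>a)&(y<a+.01)]; print(a,np.sort(q)[[2,-3]].round(4))
C=w['color'].astype(int); m=(C.max(-1)<75)&(P[...,2]>.07)&(P[...,2]<.1); v,u=np.nonzero(m); X=ray(u,v,K,T,.090)-c0; k=(abs(X@yv)<.014)&(X@xv<0)&(X@xv>-.05); print('knob x at axis h',np.percentile((X@xv)[k],[0,2,98,100]).round(4),k.sum())
print('hood tilt check: rib z', [np.median(P[(abs((P-c0)@yv-s)<.01)&(P[...,2]>.113)&(P[...,2]<.13)][:,2]).round(4) for s in (.1,.15,.2,.25)])
```

```text
-0.018 [-0.0096  0.014 ]
-0.01 [-0.0317  0.0139]
0 [-0.0317  0.0138]
0.01 [-0.01    0.0136]
0.02 [-0.0101  0.0135]
0.03 [-0.0103  0.0134]
0.04 [-0.0104  0.0132]
0.05 [-0.0105  0.0131]
0.06 [-0.0107  0.013 ]
0.07 [-0.0108  0.0128]
knob x at axis h [-0.0345 -0.0335 -0.0134 -0.0126] 428
hood tilt check: rib z [np.float64(0.1186), np.float64(0.1186), np.float64(0.1186), np.float64(0.1187)]
```

The knob sits within about 0.6 mm of the strap, the tip is about 35 mm past the lug, the guard is level and the gripper is clear. Handing in.

```bash
python3 -c "
from cell import env
print(env.sign_off())"
```

```text
the job is handed in; nothing more can be done
None
```

The guard is slid back over the blade and the pivot pin is through fork and lug, its knob measured within about 0.6 mm of the fork; I handed the job in at about 28 s, and no verdict was returned.

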